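Proof-pull a bonded lap-joint coupon on the bench pull tester

TASK

Load the loose lap-joint coupon into the pull tester: slide it in from the front, its two end blocks under the two hooked jaws, until both sprung catches have snapped up to hold it in. Then hook the gauge's pull bail and draw it out until the pointer stands at the set marker, hold that proof load steady for about two seconds without pulling past the marker, and ease the gauge back home without letting it snap. Leave the coupon loaded and the other things on the bench where they are.

Things in the scene. Friction and masses are not known exactly. Their poses are not given: they have to be found in the camera images.
- tester: bench pull tester, screwed down, bare metal. Base plate 130 mm deep (own x -75 to +55), 337 mm long (own y -125 to +212), its top (the bed) at z = 12 mm. Origin: on the bench, on the pull axis. Unturned, own x points away from the robot, y left, z up. Spring gauge at the right, moving hooked jaw right of the coupon's place, fixed hooked jaw at the left end. Coupon enters from the front (-x).
- fixed_jaw (a point): bottom middle of the bar of the fixed (left) jaw, tester x 0, y 153.5, z 29 mm. The 10 mm thick bar (x -29 with rounded nose to +30) hangs just inside the coupon's left end block, over its strip; a bridge (z 42 to 50 mm, x -20 to +30) leads over the block to an upright at y 184 to 208. Axes as the tester's.
- moving_jaw (a point): the same point of the moving (right) jaw's bar, tester y 56.5 mm at home; the same hook mirrored, upright at y 18 to 26 mm, joined to the gauge's spring rod. The 87 mm between the two bars are open above.
- seat (a point): where the coupon's origin lies when loaded: on the bed, tester x +15, y +105, z +12 mm; axes as the tester's. Play when loaded: 3 mm along y between the bars, 4 mm along x between back stops (x = +31) and catches. To load, bring the coupon in line with it, on or just above the bed and about 70 mm in front (smaller x), then slide it along +x.
- catch_left (a joint): sprung catch at the left end block (tester y 169 mm), a 12 mm wide wedge rising from the bed: ramp to the front from x -24 mm, upright face to the back at x -3 mm, 7 mm high. 0 = up; the value (m) grows as it is pushed down, 7 mm when a block rides over it. About 1 N pushes it down; it springs up once the block has passed.
- catch_right (a joint): the same catch at the right end block (tester y 41 mm)
- carriage (a joint): travel (m) of the gauge body, a 48 x 105 x 30 mm aluminium block, white scale on top at z = 44.6 mm, toward tester -y. 0 = home, stop at 0.062; a light spring (1 N) draws it home. Without a coupon the moving jaw comes along and the gauge shows nothing; with one, after up to 3 mm of slack the jaw is held and the gauge spring stretches.
- bail (a point): middle of the pull bail's crossbar at the gauge body's right end (tester x 0, y -175 at home, z 27 mm): a black ribbed grip 15 mm thick, 64 mm long along tester x, on 9 mm steel rod. Between it and the gauge's end cap is a window 75 mm (x) by 42 mm (tester y -125 to -167 at home) over bare bench, where closed fingers can reach down and pull the crossbar toward tester -y.
- jaw (a joint): reading of the gauge (m): how far its spring is stretched, that is how far the pointer has gone along the scale from zero; equals carriage travel minus the slack. 0 at rest, stop at 0.050. Spring 0.28 N per mm on a preload of 1.4 N; 30 mm is about 10 N.
- pointer (a point): tip of the gauge's pointer, a dark 2 mm bar across the scale on top of the gauge; moves along tester +y over the scale as the reading grows. Scale lines stand every 5 mm, long ones every 10 mm, zero at tester y -85 mm at home. Axes as the tester's.
- set_marker (a joint): reading (m, 0.020 to 0.036) at which the set marker is clamped on the scale: the proof load. Locked, not to be moved.
- marker_tip (a point): tip of the set marker, a dark pointed clip on the near edge of the scale, that points at the proof reading; the pointer must stand level with it along tester y. Axes as the tester's.
- coupon: loose lap-joint coupon, 146 mm long (own y), 30 wide, 26 high, 0.14 kg: two aluminium strips 25 mm wide bonded with a 26 mm overlap in the middle, a dark steel end block (30 x 18 x 26 mm) at each end. Origin: middle of its underside. The blocks stand on the surface; the strips between them (own y -55 to +55) lie 5 to 13 mm up, 8 mm thick at the overlap. Either end may go left.
- driver_c: yellow-handled small screwdriver, 165 mm, lying in front of the tester; leave it alone
- tweezers_b: steel tweezers, 131 mm, lying in front; leave them alone
- cutters: red-handled flush cutters, 125 mm, lying at the left; leave them alone
- tape_roll: amber tape roll, 70 mm across, behind the tester; leave it alone
- loupe: black eye loupe, 37 mm, behind the tester; leave it alone

How it is judged:
By the outcome, as a careful person would: the job done as asked, in the order asked, and still so for the second after the job is handed in, with the robot touching nothing.
It also fails if it takes over 56 s, if anything falls off the work surface, if the arm or the gripper's body presses on something with over 40 N, if the wrist force passes 120 N, or if a joint passes its speed limit or range.

ROBOT

A 7-joint arm with a two-finger parallel gripper is mounted at the origin on a cart in front of the work surface, level with it; the furniture and walls round the work are solid. World frame = base frame: x ahead of the robot, y to its left, z up, the work surface at z = 0. Lengths are in m, angles in degrees, forces in N, time in s.
With the tool pointing down it reaches from about 0.425 to 0.875 m from the base axis. Payload 4.7 kg.
Tool frame: the origin (TCP) lies midway between the tips of the shut fingers; the grasp point (between the pads) lies 19 mm behind it; z points along the fingers, y is the line along which they close (so a half turn about z gives the same grasp; the last joint's range is limited). The gripper opens to 87 mm and grips with 3 to 60 N. Pads are 19 mm wide; open, the fingers measure 117 mm over their backs; the gripper's body (75 mm by 190 mm) begins 51 mm behind the grasp point.
Start: joints at [70.995, 18.392, -4.016, 83.108, 1.295, 78.541, -3.26], TCP at [0.22, -0.612, 0.223] pointing down, gripper open.
Joint ranges: [-163.93, 163.93], [-17.29, 119.83], [-79.2, 71.16], [3.27, 140.29], [-89.18, 269.18], [5.43, 117.66], [-154.24, 154.24]. Speed limits (degrees/s): [147.25, 147.25, 180, 180, 180, 180, 180].

INTERFACE

Orientations are given as [roll, pitch, yaw] about the fixed x, y, z axes, in that order (R = Rz(yaw) Ry(pitch) Rx(roll)).
In Python, from cell import env gives the robot as it stands. The module is installed in compiled form; this text tells all that it offers.
- The arm moves only by the tool step_arm, never from a script. Its argument "rows" is a list of rows, each an object with "angular": the turn, a rotation vector about the tool's x, y, z in units of pi rad (1.0 is pi rad), a list of three; "slide": the shift along the tool's x, y, z in units of 500 mm (1.0 is 500 mm), a list of three; "jaw": the opening, from 0 (shut) to 1 (fully open). A call has 1 to 10 rows; each row shifts and turns the commanded pose from where the row before left it, along the tool's axes as they then stand; what a row does not reach is not made up. A row lasts 1/8 s, in which the tool goes at most 62.5 mm and 10.7 degrees, less where a joint would pass 70% of its speed; a pose out of reach is approached as far as the arm can. A call with a number of a shift or a turn outside -1 to 1 is refused whole. A call with a gripper value outside its range is refused whole. The fingers move at their own pace and stop on an object; "newtons" is the grip in N (left out, the last holds). Time passes only in rows, so rows that do not move let the fingers close. It gives the time, the measured TCP pose, the force, the opening and the grip force at its end, in the units of the state.
- env.get_obs(): the state, without advancing time (a new reading comes with each control period).
- env.read_camera(name): name is "side" or "top" or "wrist"; returns the picture (420x560x3 uint8, red, green, blue); there is no depth.
- env.camera_info(name): a dict with "fx", "fy", "cx", "cy" (pixels), "k1" (the pictures are not rectified: a ray, as slopes to the right and down, at radius r is drawn at 1 + k1 r^2 times it, then the intrinsics apply), "R" (3x3) and "t" (3): a world point X has camera coordinates R X + t. Camera axes: x right, y down, z forward; pixel columns grow to the right and rows downward; lengths in m; the calibration is good to about 2 mm. A picture is of the moment at which its call begins: read the wrist's pose just before it. camera_info takes no time and is no camera call; for the wrist camera it gives the pose at the moment of the call.
- env.sign_off(): hands the job in; it is judged then, once.
The state is a dict: "time_s": time; "qpos": joint angles; "joint_velocities": joint speeds; "effort": joint torques, N m; "tool_pos": TCP position; "tool_rot": TCP orientation; "force": force on the tool from outside, world axes, zero at the start; "wrist_torque": the same for the moment, N m; "grip_width": finger opening in m; "grasp_force": force on a finger pad.
Only numpy, scipy, OpenCV 4.12 (cv2) and the standard library are available. Lean on these libraries where they do the work, as an engineer would, in place of code of your own. Each camera call takes 0.05 s, during which the arm holds its last target. There are 200 camera calls.

## Working session

There is one attempt and no reset: what is moved stays moved. The work goes in short steps, Python scripts to look and compute and a tool call to move; the robot and the scene stay as the last step left them, time stands still between calls to the robot, and variables do not carry over. Pictures are saved under pics/ and viewed, at most 10 in all, crops included, and the job is handed in when it is done.

Besides the shell and the picture viewer there is one more tool, called as name(argument=value, ...), one argument or row to a line, values as JSON. step_arm: Moves the arm, as the interface text tells. Shifts and turns lie within -1 to 1; 1 stands for 500 mm of shift or pi rad of turn. Its arguments: {"type":"object","properties":{"rows":{"type":"array"},"newtons":{"type":"number"}},"required":["rows"]}

```bash
mkdir -p pics; cat > h.py <<'E'
import numpy as np, cv2
from cell import env
from scipy.spatial.transform import Rotation as Ro
def snap(cam,fn=None):
    ci=env.camera_info(cam); im=env.read_camera(cam)
    if fn: cv2.imwrite('pics/'+fn+'.png',im[:,:,::-1]); np.savez('pics/'+fn+'.npz',im=im,**{k:np.array(v) for k,v in ci.items()})
    return im,ci
def load(fn):
    d=np.load('pics/'+fn+'.npz'); return d['im'],{k:d[k] for k in d.files if k!='im'}
def ray(ci,uv):
    K=np.array([[ci['fx'],0,ci['cx']],[0,ci['fy'],ci['cy']],[0,0,1.]],float)
    uv=np.atleast_2d(np.array(uv,float))
    d=np.c_[(uv[:,0]-ci['cx'])/ci['fx'],(uv[:,1]-ci['cy'])/ci['fy']]
    s=d.copy()
    for _ in range(20): s=d/(1+float(ci['k1'])*(s**2).sum(1,keepdims=True))
    R=np.array(ci['R']);t=np.array(ci['t'])
    return -R.T@t, np.c_[s,np.ones(len(s))]@R
def plane(ci,uv,z):
    o,d=ray(ci,uv); return o+d*((z-o[2])/d[:,2])[:,None]
def proj(ci,X):
    X=np.atleast_2d(X); c=X@np.array(ci['R']).T+np.array(ci['t']); s=c[:,:2]/c[:,2:]
    s=s*(1+float(ci['k1'])*(s**2).sum(1,keepdims=True))
    return s*[float(ci['fx']),float(ci['fy'])]+[float(ci['cx']),float(ci['cy'])]
E
python3 - <<'E'
from h import *
o=env.get_obs(); print({k:np.round(o[k],4) for k in o})
for c in('top','side'):
    im,ci=snap(c,c+'0'); print(c,{k:np.round(v,3).tolist() for k,v in ci.items()})
E
```

```text
{'time_s': np.float64(0.0), 'qpos': array([70.9964, 18.4394, -4.0158, 83.1735,  1.2953, 78.5423, -3.2629]), 'joint_velocities': array([ 0.0177,  0.0389,  0.0603,  0.0883,  0.0177, -0.0432,  0.0223]), 'effort': array([-2.00000e-04, -4.91285e+01, -4.04200e-01, -3.12531e+01,
       -6.41000e-02,  4.38000e-02,  2.00000e-04]), 'tool_pos': array([ 0.2201, -0.611 ,  0.2215]), 'tool_rot': array([-1.79890e+02,  6.00000e-03,  1.98107e+01]), 'force': array([ 0.5308,  0.219 , -0.7146]), 'wrist_torque': array([0.0417, 0.0043, 0.0467]), 'grasp_force': np.float64(0.0), 'grip_width': np.float64(0.0871)}
top {'fx': 505.015, 'fy': 505.015, 'cx': 276.929, 'cy': 208.163, 'k1': 0.064, 'R': [[0.022, -1.0, -0.012], [-0.992, -0.02, -0.123], [0.123, 0.015, -0.992]], 't': [0.045, 0.57, 1.288]}
side {'fx': 445.368, 'fy': 445.368, 'cx': 274.063, 'cy': 208.399, 'k1': -0.077, 'R': [[-0.979, 0.202, 0.011], [0.154, 0.776, -0.612], [-0.132, -0.597, -0.791]], 't': [0.535, -0.091, 1.151]}
```

View pics/top0.png

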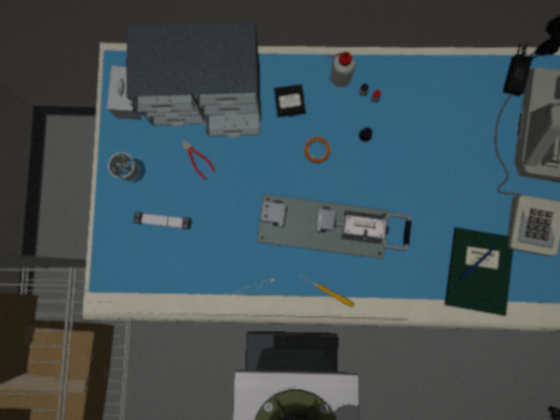

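View pics/side0.png

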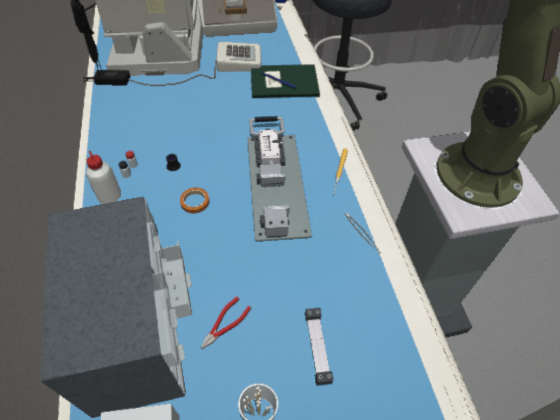

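Top view: coupon at about (162,221) with its blocks at (139,218) and (186,223). The tester plate runs from (258,195) to (395,258), with its bail at (407,232). The driver and tweezers lie in front of it at (330,290) and (255,285). Next I'll measure the coupon and the plate.

```bash
python3 - <<'E'
from h import *
im,ci=load('top0')
hsv=cv2.cvtColor(im,cv2.COLOR_RGB2HSV)
print('bench hsv',hsv[250,200],'plate',hsv[240,300], hsv[221,162],hsv[218,139])
nb=((hsv[:,:,1]<120)).astype(np.uint8)*255
n,l,s,c=cv2.connectedComponentsWithStats(nb)
for i in range(1,n):
    if s[i,4]>100: print(i,s[i],c[i].round(1))
def rect(seed,z):
    i=l[seed[1],seed[0]]
    cs,_=cv2.findContours((l==i).astype(np.uint8),cv2.RETR_EXTERNAL,cv2.CHAIN_APPROX_NONE)
    p=cs[0][:,0,:].astype(float)
    P=plane(ci,p,z)
    r=cv2.minAreaRect((P[:,:2]*1000).astype(np.float32)); print(seed,i,r, cv2.boxPoints(r).round(1).tolist())
rect((162,221),.02); rect((300,242),.012)
a=cv2.resize(im[185:265,120:260],None,fx=5,fy=5,interpolation=cv2.INTER_CUBIC)
b=cv2.resize(im[185:265,250:420],None,fx=4.6,fy=4.6,interpolation=cv2.INTER_CUBIC)
cv2.imwrite('pics/b.png',b[:,:,::-1]); cv2.imwrite('pics/a.png',a[:,:,::-1])
E
```

```text
bench hsv [101 149 127] plate [79 22 94] [135   3 152] [113  22  47]
1 [     0      0    560    420 136524] [256.4 216.8]
6 [275  85  30  31 728] [289.3 100.1]
11 [303 136  29  28 156] [316.7 148.5]
12 [181 139  35  41 328] [196.3 158. ]
13 [307 140  20  19 118] [316.8 149.6]
15 [107 151  33  30 732] [122.7 166.2]
16 [ 257  194  155   65 6688] [326.6 226.2]
17 [133 212  58  17 660] [161.5 220.1]
57 [463 245  41  26 783] [482.3 257.2]
(162, 221) 17 ((532.572509765625, 360.72882080078125), (150.5125274658203, 31.68103790283203), 84.5913314819336) [[509.70001220703125, 287.29998779296875], [541.2000122070312, 284.29998779296875], [555.4000244140625, 434.20001220703125], [523.9000244140625, 437.1000061035156]]
(300, 242) 16 ((524.1278076171875, -93.77745056152344), (398.0203552246094, 132.48793029785156), 83.70896911621094) [[436.5, -284.29998779296875], [568.2000122070312, -298.79998779296875], [611.7999877929688, 96.80000305175781], [480.1000061035156, 111.30000305175781]]
```

View pics/b.png

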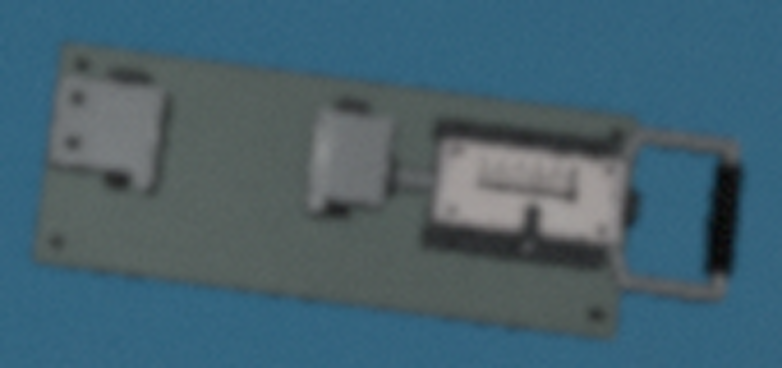

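The plate corners put the tester origin near (0.533, -0.108) at yaw about -6.3°. The coupon is near (0.533, 0.361) at yaw about -5.4°. I'll turn the tool first so that tool x = tester +y and tool y = tester +x, then look from close by.

step_arm(
  rows=[
    {"angular": [0, 0, -0.0507], "slide": [0, 0, 0], "jaw": 1},
    {"angular": [0, 0, -0.0507], "slide": [0, 0, 0], "jaw": 1},
    {"angular": [0, 0, -0.0507], "slide": [0, 0, 0], "jaw": 1},
    {"angular": [0, 0, -0.0507], "slide": [0, 0, 0], "jaw": 1},
    {"angular": [0, 0, -0.0507], "slide": [0, 0, 0], "jaw": 1},
    {"angular": [0, 0, -0.0507], "slide": [0, 0, 0], "jaw": 1},
    {"angular": [0, 0, -0.0507], "slide": [0, 0, 0], "jaw": 1},
  ],
)

```text
time_s: 0.98
tool_pos: [0.2201, -0.6112, 0.2219]
tool_rot: [-180.0, -0.1, 84.0]
force: [0.7, 0.1, 0.7]
grip_width: 0.0871
grasp_force: 0.0
```

```bash
python3 - <<'E'
from h import *
o=env.get_obs(); print(o['time_s'],o['tool_pos'].round(4),o['tool_rot'].round(2),o['qpos'].round(1))
ci=env.camera_info('wrist'); R=np.array(ci['R']);c=-R.T@np.array(ci['t'])
T=Ro.from_euler('xyz',o['tool_rot'],degrees=True).as_matrix()
print('cam in tool',T.T@(c-o['tool_pos']),'axes',(T.T@R.T).round(3).tolist(),ci['fx'],ci['cx'],ci['cy'])
E
```

```text
0.975 [ 0.2201 -0.6112  0.2219] [-1.7997e+02 -6.0000e-02  8.4000e+01] [ 77.5  18.9 -12.4  82.9   4.1  78.7  59. ]
cam in tool [ 0.07177179 -0.00032872 -0.16380319] axes [[-0.001, -0.965, -0.261], [1.0, -0.001, -0.0], [-0.0, -0.261, 0.965]] 326.07091153184183 281.5679475956947 207.62910667942012
```

step_arm(
  rows=[
    {"angular": [0, 0, 0], "slide": [0.107, 0.045, 0], "jaw": 1},
    {"angular": [0, 0, 0], "slide": [0.107, 0.045, 0], "jaw": 1},
    {"angular": [0, 0, 0], "slide": [0.107, 0.045, 0], "jaw": 1},
    {"angular": [0, 0, 0], "slide": [0.107, 0.045, 0], "jaw": 1},
    {"angular": [0, 0, 0], "slide": [0.107, 0.045, 0], "jaw": 1},
    {"angular": [0, 0, 0], "slide": [0.107, 0.045, 0], "jaw": 1},
    {"angular": [0, 0, 0], "slide": [0.107, 0.045, 0], "jaw": 1},
    {"angular": [0, 0, 0], "slide": [0.107, 0.045, 0], "jaw": 1},
    {"angular": [0, 0, 0], "slide": [0.107, 0.045, 0], "jaw": 1},
    {"angular": [0, 0, 0], "slide": [0.107, 0.045, 0], "jaw": 1},
  ],
)

```text
time_s: 2.22
tool_pos: [0.5031, -0.1029, 0.2224]
tool_rot: [180.0, 0.0, 83.7]
force: [1.5, -0.7, -0.1]
grip_width: 0.0871
grasp_force: 0.0
```

step_arm(
  rows=[
    {"angular": [0, 0, 0], "slide": [0, 0, 0], "jaw": 1},
    {"angular": [0, 0, 0], "slide": [0, 0, 0], "jaw": 1},
  ],
)

```text
time_s: 2.48
tool_pos: [0.5022, -0.105, 0.2221]
tool_rot: [-179.9, 0.0, 83.7]
force: [-0.2, -0.2, 0.6]
grip_width: 0.0868
grasp_force: 0.0
```

```bash
python3 - <<'E'
from h import *
o=env.get_obs(); print(o['time_s'],o['tool_pos'].round(4),o['tool_rot'].round(2),o['qpos'].round(1),o['joint_velocities'].round(1))
im,ci=snap('wrist','w1')
cv2.imwrite('pics/w1.png',cv2.resize(im,(800,600),interpolation=cv2.INTER_CUBIC)[:,:,::-1])
E
```

```text
2.475 [ 0.5022 -0.105   0.2221] [-1.7994e+02  3.0000e-02  8.3700e+01] [ 46.9   3.9 -39.3 101.1   2.6  76.    0.7] [ 1.2 -0.2  1.6  0.2  0.1  0.1 -0. ]
```

View pics/w1.png

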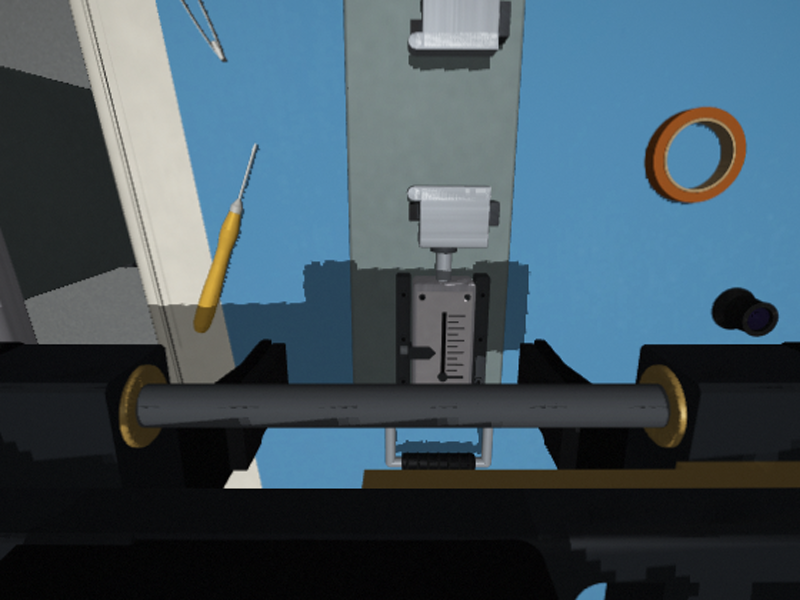

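The wrist picture is clear (pixels ×1.43). The moving jaw's bar edge is at row 186 with its nose at (411,193). The fixed jaw's bar edge is at row ~50 with its nose at (411,42). The plate edges are at columns ~348 and ~520. On the scale, the marker tip is at (434,353) and the pointer is at zero, row 377.

```bash
python3 - <<'E'
from h import *
im,ci=load('w1'); g=cv2.GaussianBlur(im,(3,3),0).astype(float); hsv=cv2.cvtColor(im,cv2.COLOR_RGB2HSV)
# plate edges: saturation transitions per row
def sub(v,i): # subpixel of |grad| peak
    d=np.abs(np.gradient(v)); k=max(range(i-4,i+5),key=lambda j:d[j]); a=d[k-2:k+3]; return (a*np.arange(k-2,k+3)).sum()/a.sum()
L=[];Rr=[]
S=hsv[:,:,1].astype(float)
for r in range(60,175,3):
    L.append((sub(S[r],round(243+(r-20)*(248-243)/200)),r))
    Rr.append((sub(S[r],round(364+(r-20)*(352-364)/230)),r))
out={}
for n,p in(('L',L),('R',Rr)):
    P=plane(ci,p,.012)[:,:2]*1000
    vx,vy,x0,y0=cv2.fitLine(P.astype(np.float32),cv2.DIST_HUBER,0,.01,.01).ravel()
    if vy<0: vx,vy=-vx,-vy
    print(n,'yaw',np.degrees(np.arctan2(-vx,vy)),x0,y0); out[n]=(np.array([x0,y0]),np.array([vx,vy]))
d=out['L'][1]+out['R'][1]; d/=np.linalg.norm(d); ex=np.array([d[1],-d[0]])
a=out['L'][0]@ex; b=out['R'][0]@ex; print('width',b-a,'x0 (L,R)',a+75,b-55)
# profiles of bars along columns
G=g.mean(2)
for c in (300,315,330,340):
    print(c,'fixed',G[20:45,c].round().astype(int).tolist()); print(c,'mov',G[122,c].round(),G[122:150,c].round().astype(int).tolist())
    ys=[]
    print('rowedges', sub(G[:,c],34), sub(G[:,c],130))
    Pf=plane(ci,[[c,sub(G[:,c],34)]],.05)[0,:2]*1000; Pm=plane(ci,[[c,sub(G[:,c],130)]],.05)[0,:2]*1000
    print('y0 from fixed',Pf@d-148.5,'from moving',Pm@d-61.5)
for r in (31,135): 
    print(G[r,275:300].round().astype(int).tolist())
print('d',d,'ex',ex)
E
```

```text
L yaw -6.542895 465.94653 -40.6808
R yaw -6.584764 596.0331 -38.894955
width 129.0297 x0 (L,R) 542.5426 541.57227
300 fixed [184, 185, 188, 195, 205, 211, 211, 208, 208, 212, 217, 215, 201, 169, 115, 63, 44, 44, 45, 51, 56, 59, 59, 60, 59]
300 mov 125.0 [125, 125, 125, 126, 126, 126, 123, 120, 135, 163, 182, 188, 189, 193, 200, 205, 203, 194, 182, 173, 170, 169, 170, 172, 172, 170, 168, 167]
rowedges 33.791454730417094 130.79
y0 from fixed -46.12970909077002 from moving -47.47537553667123
315 fixed [182, 183, 185, 189, 194, 198, 201, 202, 205, 210, 214, 214, 200, 169, 115, 63, 45, 44, 45, 50, 56, 58, 59, 59, 59]
315 mov 127.0 [127, 126, 126, 125, 125, 125, 121, 117, 131, 158, 171, 170, 168, 169, 172, 178, 187, 189, 181, 172, 169, 168, 169, 172, 172, 170, 168, 166]
rowedges 33.7948717948718 130.35928143712573
y0 from fixed -46.07879895432164 from moving -46.99764400992256
330 fixed [173, 174, 179, 185, 189, 193, 195, 193, 193, 195, 198, 198, 191, 168, 118, 65, 45, 45, 46, 50, 56, 58, 58, 58, 59]
330 mov 125.0 [125, 126, 126, 125, 125, 125, 123, 116, 123, 150, 166, 167, 165, 164, 164, 
[... 172 characters left out ...]
75
340 fixed [168, 171, 180, 193, 200, 200, 199, 196, 193, 193, 192, 190, 186, 167, 119, 66, 46, 45, 45, 49, 54, 58, 58, 58, 59]
340 mov 125.0 [125, 125, 125, 125, 125, 125, 123, 116, 121, 151, 175, 180, 178, 174, 172, 170, 168, 167, 165, 164, 162, 162, 163, 166, 167, 165, 162, 160]
rowedges 34.015222482435604 130.98076923076923
y0 from fixed -46.16632866187123 from moving -47.50575283105067
[130, 130, 130, 130, 130, 131, 131, 130, 131, 119, 97, 105, 148, 179, 186, 189, 195, 201, 202, 196, 187, 192, 208, 216, 215]
[127, 127, 127, 127, 127, 127, 127, 126, 125, 126, 142, 167, 179, 180, 183, 192, 198, 193, 184, 180, 190, 201, 205, 205, 200]
d [0.11431003 0.99344516] ex [ 0.99344516 -0.11431003]
```

step_arm(
  rows=[
    {"angular": [0, 0, 0.0015], "slide": [0.12, -0.0076, 0], "jaw": 1},
    {"angular": [0, 0, 0], "slide": [0.12, -0.0076, 0], "jaw": 1},
    {"angular": [0, 0, 0], "slide": [0.12, -0.0076, 0], "jaw": 1},
    {"angular": [0, 0, 0], "slide": [0.12, -0.0076, 0], "jaw": 1},
    {"angular": [0, 0, 0], "slide": [0.12, -0.0076, 0], "jaw": 1},
    {"angular": [0, 0, 0], "slide": [0.12, -0.0076, 0], "jaw": 1},
    {"angular": [0, 0, 0], "slide": [0, 0, 0], "jaw": 1},
    {"angular": [0, 0, 0], "slide": [0, 0, 0], "jaw": 1},
  ],
)

```text
time_s: 3.52
tool_pos: [0.5216, 0.2537, 0.2219]
tool_rot: [-180.0, 0.1, 83.3]
force: [-0.1, -1.0, -0.1]
grip_width: 0.0872
grasp_force: 0.0
```

```bash
cat >> h.py <<'E'
D=np.array([0.11431,0.993445]); EX=np.array([D[1],-D[0]]); O=np.array([542.0,-46.8])  # tester frame (mm)
def tf(P): P=np.atleast_2d(P)[:,:2]*1000; return np.c_[P@EX,P@D]-O
E
python3 - <<'E'
from h import *
o=env.get_obs(); print(o['time_s'],tf(o['tool_pos']).round(1),o['tool_pos'].round(4),o['tool_rot'].round(2),o['qpos'].round(1))
im,ci=snap('wrist','w2')
hsv=cv2.cvtColor(im,cv2.COLOR_RGB2HSV)
nb=(hsv[:,:,1]<110).astype(np.uint8)
n,l,s,c=cv2.connectedComponentsWithStats(nb)
for i in range(1,n):
    if s[i,4]>300:
        cs,_=cv2.findContours((l==i).astype(np.uint8),cv2.RETR_EXTERNAL,cv2.CHAIN_APPROX_NONE)
        r=cv2.minAreaRect((tf(plane(ci,cs[0][:,0,:],.026))).astype(np.float32))
        print(i,s[i],np.round(r[0],1),np.round(r[1],1),round(r[2],2))
cv2.imwrite('pics/w2.png',cv2.resize(im[:300],(800,429),interpolation=cv2.INTER_CUBIC)[:,:,::-1])
E
```

```text
3.525 [[-52.9 358.5]] [0.5216 0.2537 0.2219] [-1.7997e+02  1.0000e-01  8.3300e+01] [ 16.8  16.9 -54.3  92.   14.   78.4 -45.9]
1 [     0      0    560    420 120315] [-56.7 284.9] [518.1 783.3] 89.82
2 [ 266    2   32  151 3771] [-52.3 468.2] [ 29.7 145.5] 0.97
3 [394  97  96  83 540] [123.4 413.9] [110.2  48.1] 51.55
```

View pics/w2.png

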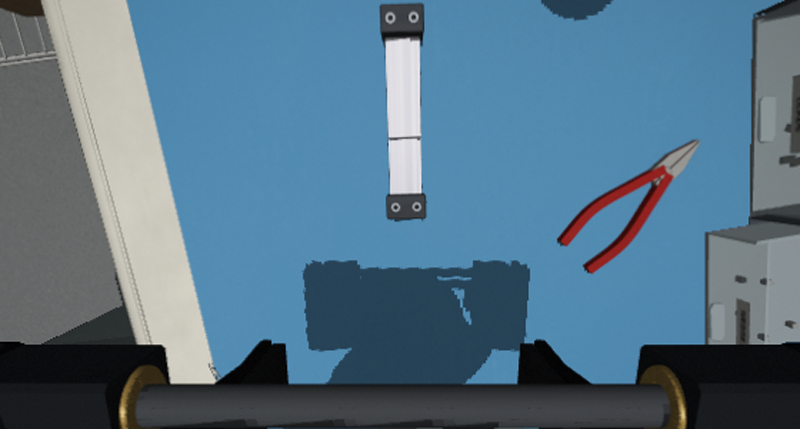

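The coupon is clear: measured at tester (-52.3, 468.2), turned +1.0°, size 29.7 × 145.5 mm, which matches. The cutters are well off to the right.

step_arm(
  rows=[
    {"angular": [0, 0, -0.0062], "slide": [0.11, 0.0006, 0], "jaw": 1},
    {"angular": [0, 0, 0], "slide": [0.1095, 0, 0], "jaw": 1},
    {"angular": [0, 0, 0], "slide": [0, 0, 0.11], "jaw": 1},
    {"angular": [0, 0, 0], "slide": [0, 0, 0.11], "jaw": 1},
    {"angular": [0, 0, 0], "slide": [0, 0, 0.11], "jaw": 1},
    {"angular": [0, 0, 0], "slide": [0, 0, 0.08], "jaw": 1},
    {"angular": [0, 0, 0], "slide": [0, 0, 0.026], "jaw": 1},
    {"angular": [0, 0, 0], "slide": [0, 0, 0], "jaw": 1},
  ],
)

```text
time_s: 4.58
tool_pos: [0.5337, 0.3632, 0.0046]
tool_rot: [180.0, 0.1, 84.4]
force: [0.4, 0.7, 0.1]
grip_width: 0.087
grasp_force: 0.0
```

```bash
python3 - <<'E'
from h import *
o=env.get_obs(); print(o['time_s'],tf(o['tool_pos']).round(1),o['tool_pos'].round(4),o['tool_rot'].round(2),o['qpos'].round(1))
E
```

```text
4.575 [[-53.3 468.7]] [0.5337 0.3632 0.0046] [1.80e+02 5.00e-02 8.44e+01] [ -1.2  37.3 -47.3  94.6  30.4  61.7 -63. ]
```

step_arm(
  rows=[
    {"angular": [0, 0, 0], "slide": [0, 0, 0], "jaw": 0},
    {"angular": [0, 0, 0], "slide": [0, 0, 0], "jaw": 0},
    {"angular": [0, 0, 0], "slide": [0, 0, 0], "jaw": 0},
    {"angular": [0, 0, 0], "slide": [0, 0, 0], "jaw": 0},
    {"angular": [0, 0, 0], "slide": [0, 0, 0], "jaw": 0},
    {"angular": [0, 0, 0], "slide": [0, 0, 0], "jaw": 0},
  ],
  newtons=25,
)

```text
time_s: 5.32
tool_pos: [0.5327, 0.3649, 0.0045]
tool_rot: [-180.0, 0.0, 84.5]
force: [0.4, -0.5, -0.3]
grip_width: 0.0351
grasp_force: 0.0
```

step_arm(
  rows=[
    {"angular": [0, 0, 0], "slide": [0, 0, 0], "jaw": 0},
    {"angular": [0, 0, 0], "slide": [0, 0, 0], "jaw": 0},
    {"angular": [0, 0, 0], "slide": [0, 0, 0], "jaw": 0},
  ],
)

```text
time_s: 5.7
tool_pos: [0.5329, 0.3648, 0.0044]
tool_rot: [180.0, 0.0, 84.5]
force: [0.6, 0.4, -0.2]
grip_width: 0.0243
grasp_force: 25.0
```

step_arm(
  rows=[
    {"angular": [0, 0, 0], "slide": [0, 0, -0.08], "jaw": 0},
    {"angular": [0, 0, 0.0059], "slide": [0, 0, -0.08], "jaw": 0},
    {"angular": [0, 0, 0], "slide": [-0.1038, -0.0057, 0], "jaw": 0},
    {"angular": [0, 0, 0], "slide": [-0.1038, -0.0057, 0], "jaw": 0},
    {"angular": [0, 0, 0], "slide": [-0.1038, -0.0057, 0], "jaw": 0},
    {"angular": [0, 0, 0], "slide": [-0.1038, -0.0057, 0], "jaw": 0},
    {"angular": [0, 0, 0], "slide": [-0.1038, -0.0057, 0], "jaw": 0},
    {"angular": [0, 0, 0], "slide": [-0.1038, -0.0057, 0], "jaw": 0},
    {"angular": [0, 0, 0], "slide": [-0.1038, -0.0057, 0], "jaw": 0},
    {"angular": [0, 0, 0], "slide": [0, 0, 0], "jaw": 0},
  ],
)

```text
time_s: 6.95
tool_pos: [0.4705, 0.0011, 0.0841]
tool_rot: [-179.9, 0.2, 83.0]
force: [0.5, 1.1, -1.6]
grip_width: 0.0245
grasp_force: 25.0
```

step_arm(
  rows=[
    {"angular": [0, 0, 0], "slide": [0, 0, 0], "jaw": 0},
    {"angular": [0, 0, 0], "slide": [0, 0, 0], "jaw": 0},
  ],
)

```text
time_s: 7.2
tool_pos: [0.4718, 0.0079, 0.0846]
tool_rot: [180.0, -0.0, 83.6]
force: [0.6, 0.1, -1.2]
grip_width: 0.0242
grasp_force: 25.0
```

```bash
python3 - <<'E'
from h import *
o=env.get_obs(); print(o['time_s'],tf(o['tool_pos']).round(1),o['tool_pos'].round(4),o['tool_rot'].round(2),o['qpos'].round(1),o['grip_width'])
im,ci=snap('wrist','w3')
cv2.imwrite('pics/w3.png',cv2.resize(im,(800,600),interpolation=cv2.INTER_CUBIC)[:,:,::-1])
E
```

```text
7.2 [[-74.2 108.5]] [0.4718 0.0079 0.0846] [ 1.800e+02 -4.000e-02  8.363e+01] [ 46.8   8.1 -53.3 115.5   7.5  59.8 -16.4] 0.024248566039904555
```

View pics/w3.png

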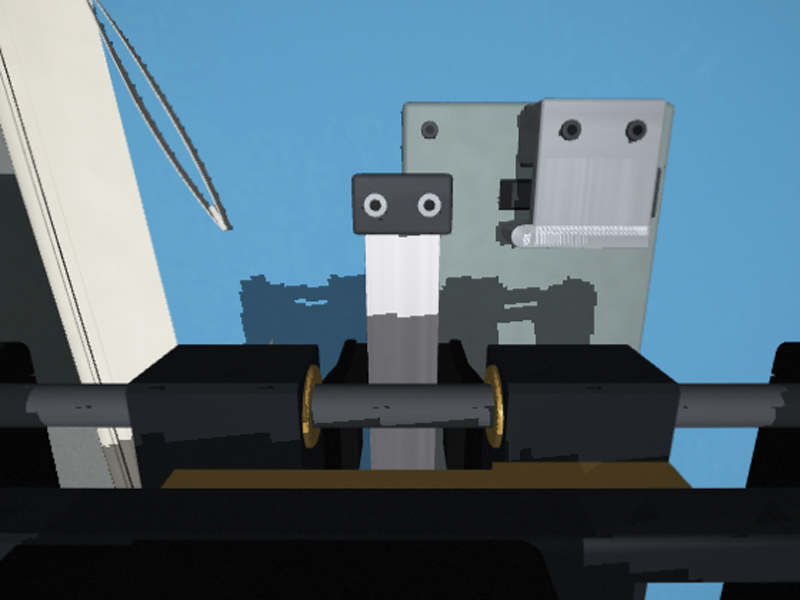

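The coupon is held square. Its left block is at rows 173-234, columns 352-452. The fixed jaw's bar is at rows 225-247 with its nose at (515,236), and the catch at (515,193). Now I'll compare the block with the bar along tester y.

```bash
python3 - <<'E'
from h import *
im,ci=load('w3'); G=cv2.GaussianBlur(im,(3,3),0).astype(float).mean(2)
def sub(v,i,w=4):
    d=np.abs(np.gradient(v)); k=max(range(i-w,i+w+1),key=lambda j:d[j]); a=d[k-2:k+3]; return (a*np.arange(k-2,k+3)).sum()/a.sum()
def line(cols,row,z,n):
    p=[(c,sub(G[:,c],row)) for c in cols]; P=tf(plane(ci,p,z)); k=np.polyfit(P[:,0],P[:,1],1)
    print(n,'y',np.median(P[:,1]).round(2),'std',P[:,1].std().round(2),'slope deg',np.degrees(k[0]).round(2),'x',P[[0,-1],0].round(1)); 
zt=.106
line(range(253,310,4),122,zt,'block outer (+73)')
line([258,261,264,268,272,300,304,307,309],164,zt,'block inner top(+55)')
line(range(290,365,5),71,.012,'plate left end (212)')
line(range(375,450,5),173,.05,'fixed bar inner (148.5)')
line(range(390,455,5),71,.05,'bridge left?')
def col(rows,c,z,n):
    p=[(sub(G[r],c),r) for r in rows]; P=tf(plane(ci,p,z)); print(n,'x',np.median(P[:,0]).round(2),P[:,0].std().round(2), 'slope deg',np.degrees(np.polyfit(P[:,1],-P[:,0],1)[0]).round(2))
col(range(126,160,3),247,zt,'block front');col(range(126,160,3),316,zt,'block back')
col(range(80,115,4),282,.012,'plate front -75')
print('tweezer tip',tf(plane(ci,[[162,161]],0.002)),'nose',tf(plane(ci,[[359,165]],.045)), 'nadir',tf((-np.array(ci['R']).T@ci['t'])[None]))
E
```

```text
block outer (+73) y 179.84 std 0.02 slope deg 0.16 x [-86.8 -63.2]
block inner top(+55) y 161.59 std 0.04 slope deg -0.03 x [-85.  -62.7]
plate left end (212) y 212.54 std 0.63 slope deg 0.02 x [-69.1 -21.8]
fixed bar inner (148.5) y 149.39 std 0.35 slope deg -0.64 x [-17.4  25.6]
bridge left? y 207.67 std 0.05 slope deg 0.26 x [-13.3  20.8]
block front x -90.03 0.05 slope deg 0.27
block back x -59.74 0.04 slope deg 0.35
plate front -75 x -75.59 0.15 slope deg -0.02
tweezer tip [[-164.84271648  150.05863264]] nose [[-26.30884715 153.08189934]] nadir [[-74.78777759 180.20803225]]
```

step_arm(
  rows=[
    {"angular": [0, 0, 0.0012], "slide": [-0.003, 0.035, 0], "jaw": 0},
    {"angular": [0, 0, 0], "slide": [0, 0, 0.06], "jaw": 0},
    {"angular": [0, 0, 0], "slide": [0, 0, 0.05], "jaw": 0},
    {"angular": [0, 0, 0], "slide": [0, 0, 0.02], "jaw": 0},
    {"angular": [0, 0, 0], "slide": [0, 0, 0], "jaw": 0},
    {"angular": [0, 0, 0], "slide": [0, 0, 0], "jaw": 0},
  ],
)

```text
time_s: 8.0
tool_pos: [0.4898, 0.003, 0.0204]
tool_rot: [179.9, 0.0, 83.3]
force: [-0.6, -0.1, -1.2]
grip_width: 0.024
grasp_force: 25.0
```

```bash
python3 - <<'E'
from h import *
o=env.get_obs(); print(o['time_s'],tf(o['tool_pos']).round(1),o['tool_pos'].round(4),o['tool_rot'].round(2),o['force'].round(1))
im,ci=snap('wrist','w4')
cv2.imwrite('pics/w4.png',cv2.resize(im[:350],(800,500),interpolation=cv2.INTER_CUBIC)[:,:,::-1])
E
```

```text
8.0 [[-55.8 105.8]] [0.4898 0.003  0.0204] [179.91   0.    83.29] [-0.6 -0.1 -1.2]
```

View pics/w4.png

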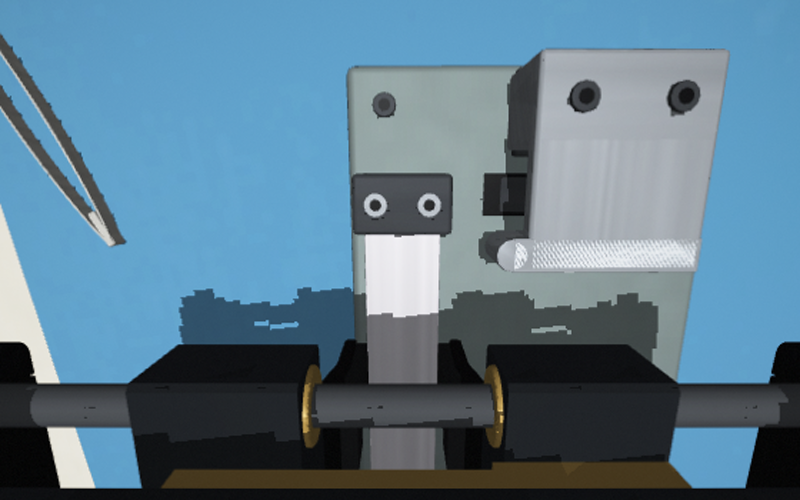

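```bash
python3 - <<'E'
from h import *
im,ci=snap('wrist','w5'); G=cv2.GaussianBlur(im,(3,3),0).astype(float).mean(2)
o=env.get_obs(); print(tf(o['tool_pos']).round(1),o['tool_pos'].round(4),o['tool_rot'].round(2))
def sub(v,i,w=4):
    d=np.abs(np.gradient(v)); k=max(range(i-w,i+w+1),key=lambda j:d[j]); a=d[k-2:k+3]; return (a*np.arange(k-2,k+3)).sum()/a.sum()
def line(cols,row,z,n):
    p=[(c,sub(G[:,c],row)) for c in cols]; P=tf(plane(ci,p,z)); k=np.polyfit(P[:,0],P[:,1],1)
    print(n,'y',np.median(P[:,1]).round(2),P[:,1].std().round(2),'slope',np.degrees(k[0]).round(2))
line(range(253,310,4),122,.042,'outer(+73)')
line([258,261,264,268,272,300,304,307,309],164,.042,'inner(+55)')
line(range(255,330,5),47,.012,'plate end (212)')
line(range(375,480,5),189,.05,'bar inner 148.5')
line(range(390,500,5),35,.05,'upright 208')
def col(rows,c,z,n):
    p=[(sub(G[r],c),r) for r in rows]; P=tf(plane(ci,p,z)); print(n,'x',np.median(P[:,0]).round(2),P[:,0].std().round(2),'slope',np.degrees(np.polyfit(P[:,1],-P[:,0],1)[0]).round(2))
col(range(126,160,3),247,.042,'block front');col(range(126,160,3),316,.042,'block back')
col(range(60,115,4),245,.012,'plate front -75')
E
```

```text
[[-55.7 105.5]] [0.4898 0.0027 0.0205] [1.7989e+02 2.0000e-02 8.3270e+01]
outer(+73) y 176.95 0.02 slope -0.19
inner(+55) y 158.7 0.23 slope -0.71
plate end (212) y 212.24 0.04 slope -0.2
bar inner 148.5 y 149.14 0.28 slope -0.43
upright 208 y 207.76 0.17 slope 0.38
block front x -71.6 0.06 slope -0.28
block back x -40.9 0.03 slope -0.05
plate front -75 x -75.06 0.11 slope -0.16
```

step_arm(
  rows=[
    {"angular": [0, 0, -0.001], "slide": [0.0026, 0, 0.005], "jaw": 0},
    {"angular": [0, 0, 0], "slide": [0, 0.012, 0], "jaw": 0},
    {"angular": [0, 0, 0], "slide": [0, 0, 0], "jaw": 0},
    {"angular": [0, 0, 0], "slide": [0, 0, 0], "jaw": 0},
    {"angular": [0, 0, 0], "slide": [0, 0, 0], "jaw": 0},
  ],
)

```text
time_s: 8.72
tool_pos: [0.4949, 0.0033, 0.017]
tool_rot: [-180.0, 0.0, 83.4]
force: [-0.2, -0.6, -1.8]
grip_width: 0.0249
grasp_force: 25.0
```

```bash
python3 - <<'E'
from h import *
im,ci=snap('wrist','w6'); G=cv2.GaussianBlur(im,(3,3),0).astype(float).mean(2)
o=env.get_obs(); print(tf(o['tool_pos']).round(1),o['tool_pos'].round(4),o['tool_rot'].round(2),o['force'])
def sub(v,i,w=5):
    d=np.abs(np.gradient(v)); k=max(range(i-w,i+w+1),key=lambda j:d[j]); a=d[k-2:k+3]; return (a*np.arange(k-2,k+3)).sum()/a.sum()
def line(cols,row,z,n):
    p=[(c,sub(G[:,c],row)) for c in cols]; P=tf(plane(ci,p,z)); k=np.polyfit(P[:,0],P[:,1],1)
    print(n,'y',np.median(P[:,1]).round(2),P[:,1].std().round(2),'slope',np.degrees(k[0]).round(2))
line(range(253,310,4),122,.039,'outer(+73)')
line([258,261,264,268,272,300,304,307,309],164,.039,'inner(+55)')
line(range(255,320,5),47,.012,'plate end (212)')
line(range(375,470,5),189,.05,'bar inner 148.5')
E
```

```text
[[-50.7 106.7]] [0.4949 0.0033 0.017 ] [-1.7999e+02  1.0000e-02  8.3450e+01] [ 0.16552648  0.05393096 -2.16923913]
outer(+73) y 178.0 0.01 slope -0.03
inner(+55) y 159.69 0.1 slope 0.17
plate end (212) y 212.18 0.13 slope 0.24
bar inner 148.5 y 150.0 0.14 slope 0.41
```

step_arm(
  rows=[
    {"angular": [0, 0, 0], "slide": [0.0009, 0.012, 0], "jaw": 0},
    {"angular": [0, 0, 0], "slide": [0, 0.012, 0], "jaw": 0},
    {"angular": [0, 0, 0], "slide": [0, 0.012, 0], "jaw": 0},
    {"angular": [0, 0, 0], "slide": [0, 0.012, 0], "jaw": 0},
    {"angular": [0, 0, 0], "slide": [0, 0, 0], "jaw": 0},
  ],
)

```text
time_s: 9.4
tool_pos: [0.5195, 0.001, 0.0171]
tool_rot: [180.0, -0.0, 83.4]
force: [-0.1, -0.7, -0.6]
grip_width: 0.0244
grasp_force: 25.0
```

step_arm(
  rows=[
    {"angular": [0, 0, 0], "slide": [0, 0.012, 0], "jaw": 0},
    {"angular": [0, 0, 0], "slide": [0, 0.012, 0], "jaw": 0},
    {"angular": [0, 0, 0], "slide": [0, 0.012, 0], "jaw": 0},
    {"angular": [0, 0, 0], "slide": [0, 0.012, 0], "jaw": 0},
    {"angular": [0, 0, 0], "slide": [0, 0.012, 0], "jaw": 0},
    {"angular": [0, 0, 0], "slide": [0, 0, 0], "jaw": 0},
  ],
)

```text
time_s: 10.15
tool_pos: [0.55, -0.0025, 0.0172]
tool_rot: [179.9, -0.0, 83.4]
force: [0.3, 0.6, -0.4]
grip_width: 0.0247
grasp_force: 25.0
```

```bash
python3 - <<'E'
from h import *
o=env.get_obs(); print(tf(o['tool_pos']).round(1),o['tool_pos'].round(4),o['tool_rot'].round(2),o['force'].round(1))
E
```

```text
[[  4.6 107.2]] [ 0.55   -0.0025  0.0172] [ 1.799e+02 -2.000e-02  8.344e+01] [ 0.3  0.6 -0.4]
```

step_arm(
  rows=[
    {"angular": [0, 0, 0], "slide": [0, 0.007, 0], "jaw": 0},
    {"angular": [0, 0, 0], "slide": [0, 0.007, 0], "jaw": 0},
    {"angular": [0, 0, 0], "slide": [0, 0.007, 0], "jaw": 0},
    {"angular": [0, 0, 0], "slide": [0, 0, 0], "jaw": 0},
    {"angular": [0, 0, 0], "slide": [0, 0, 0], "jaw": 0},
  ],
)

```text
time_s: 10.78
tool_pos: [0.5592, -0.0036, 0.0169]
tool_rot: [180.0, -0.0, 83.4]
force: [0.7, 0.1, -1.1]
grip_width: 0.0246
grasp_force: 25.0
```

```bash
python3 - <<'E'
from h import *
o=env.get_obs(); print(tf(o['tool_pos']).round(1),o['tool_pos'].round(4),o['tool_rot'].round(2),o['force'].round(1))
im,ci=snap('wrist','w7')
cv2.imwrite('pics/w7.png',cv2.resize(im[:280],(800,400),interpolation=cv2.INTER_CUBIC)[:,:,::-1])
E
```

```text
[[ 13.9 107.1]] [ 0.5592 -0.0036  0.0169] [180.    -0.    83.44] [ 0.7  0.1 -1.1]
```

View pics/w7.png

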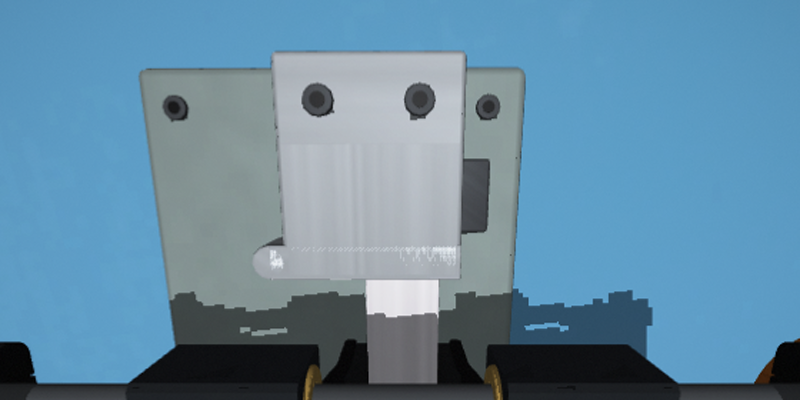

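The coupon is under the fixed jaw, near its seat. I'll press on gently until it meets the back stops.

step_arm(
  rows=[
    {"angular": [0, 0, 0], "slide": [0, 0.003, 0], "jaw": 0},
    {"angular": [0, 0, 0], "slide": [0, 0.002, 0], "jaw": 0},
    {"angular": [0, 0, 0], "slide": [0, 0, 0], "jaw": 0},
    {"angular": [0, 0, 0], "slide": [0, 0, 0], "jaw": 0},
  ],
)

```text
time_s: 11.32
tool_pos: [0.5616, -0.0039, 0.017]
tool_rot: [180.0, 0.0, 83.4]
force: [0.0, -0.5, -1.4]
grip_width: 0.0248
grasp_force: 25.0
```

```bash
python3 - <<'E'
from h import *
o=env.get_obs(); print(tf(o['tool_pos']).round(1),o['tool_pos'].round(4),o['force'].round(1))
E
```

```text
[[ 16.4 107.1]] [ 0.5616 -0.0039  0.017 ] [ 0.  -0.5 -1.4]
```

step_arm(
  rows=[
    {"angular": [0, 0, 0], "slide": [0, 0.002, 0], "jaw": 0},
    {"angular": [0, 0, 0], "slide": [0, 0.001, 0], "jaw": 0},
    {"angular": [0, 0, 0], "slide": [0, 0, 0], "jaw": 0},
  ],
)

```text
time_s: 11.7
tool_pos: [0.5616, -0.0039, 0.0167]
tool_rot: [-179.8, 0.0, 83.5]
force: [-5.0, 0.4, 2.2]
grip_width: 0.0244
grasp_force: 25.0
```

```bash
python3 - <<'E'
from h import *
o=env.get_obs(); print(tf(o['tool_pos']).round(1),o['tool_pos'].round(4),o['force'].round(1),o['tool_rot'].round(2))
E
```

```text
[[ 16.4 107.1]] [ 0.5616 -0.0039  0.0167] [-5.   0.4  2.2] [-1.7982e+02  4.0000e-02  8.3460e+01]
```

Contact with the back stops, 5 N. Now I'll ease off, lower and release.

step_arm(
  rows=[
    {"angular": [0, 0, 0], "slide": [0, -0.005, 0.001], "jaw": 0},
    {"angular": [0, 0, 0], "slide": [0, 0, 0], "jaw": 0},
    {"angular": [0, 0, 0], "slide": [0, 0, 0], "jaw": 0.55},
    {"angular": [0, 0, 0], "slide": [0, 0, 0], "jaw": 0.55},
    {"angular": [0, 0, 0], "slide": [0, 0, 0], "jaw": 0.55},
    {"angular": [0, 0, 0], "slide": [0, 0, 0], "jaw": 0.55},
  ],
)

```text
time_s: 12.45
tool_pos: [0.5607, -0.0038, 0.0166]
tool_rot: [180.0, 0.0, 83.4]
force: [-0.9, -0.5, 0.5]
grip_width: 0.047
grasp_force: 0.0
```

step_arm(
  rows=[
    {"angular": [0, 0, 0], "slide": [0, 0, -0.08], "jaw": 0.55},
    {"angular": [0, 0, 0], "slide": [0, 0, -0.11], "jaw": 0.5},
    {"angular": [0, 0, 0], "slide": [0, 0, -0.11], "jaw": 0},
    {"angular": [0, 0, 0], "slide": [-0.1, 0, -0.06], "jaw": 0},
    {"angular": [0, 0, 0], "slide": [-0.1, 0, 0], "jaw": 0},
    {"angular": [0, 0, 0], "slide": [-0.1, 0, 0], "jaw": 0},
    {"angular": [0, 0, 0], "slide": [-0.1, 0, 0], "jaw": 0},
    {"angular": [0, 0, 0], "slide": [0, 0, 0], "jaw": 0},
    {"angular": [0, 0, 0], "slide": [0, 0, 0], "jaw": 0},
    {"angular": [0, 0, 0], "slide": [0, 0, 0], "jaw": 0},
  ],
)

```text
time_s: 13.7
tool_pos: [0.5383, -0.2005, 0.1967]
tool_rot: [180.0, -0.0, 83.6]
force: [0.3, 0.4, 0.6]
grip_width: 0.0007
grasp_force: 0.0
```

```bash
python3 - <<'E'
from h import *
o=env.get_obs(); print(o['time_s'],tf(o['tool_pos']).round(1),o['tool_pos'].round(4),o['force'].round(1),o['tool_rot'].round(2),o['grip_width'],o['qpos'].round(0))
im,ci=snap('wrist','w8')
a=proj(ci,[[.533,-.108,.03]]); print(a)
cv2.imwrite('pics/w8.png',cv2.resize(im[:,140:420],(533,800))[:600,:,::-1])
E
```

```text
13.7 [[ 15.7 -90.9]] [ 0.5383 -0.2005  0.1967] [0.3 0.4 0.6] [ 1.7999e+02 -2.0000e-02  8.3610e+01] 0.0006861843576983521 [ 58.  15. -46.  95.  11.  75.   3.]
[[265.64161586  98.65414802]]
```

View pics/w8.png

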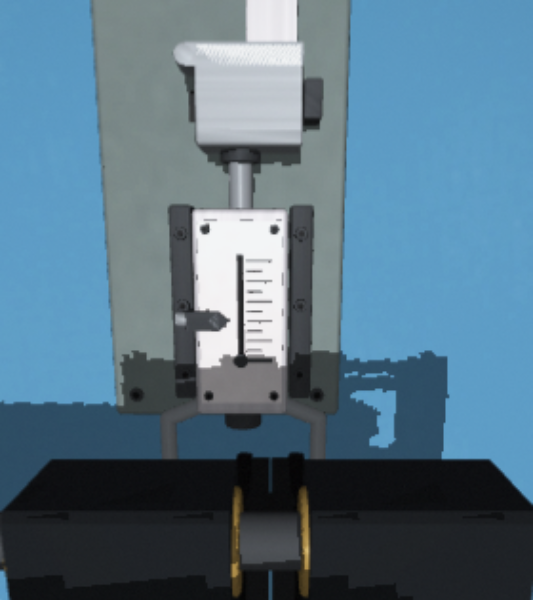

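The coupon strip runs into the moving jaw. On the scale, the zero line and pointer are at row ~361 and the set marker tip is at (231,321), so about 20 mm by eye. I'll measure that exactly and go down into the bail window.

```bash
python3 - <<'E'
from h import *
im,ci=load('w8'); G=im.astype(float).mean(2)
c0=lambda x:140+x/1.905
for X in (265,255): 
    c=int(round(c0(X))); v=G[:,c]; m=[r for r in range(130,196) if v[r]<v[r-1] and v[r]<=v[r+1] and v[r]<min(v[r-3],v[r+3] )-12]
    P=tf(plane(ci,[(c,r) for r in m],.0446)); print(c,m,P[:,1].round(1).tolist())
print(G[155:182,225:272].astype(int))
print(tf(plane(ci,[(c0(231),321/1.905)],.0446)))
E
```

```text
279 [136, 148, 158, 168, 178, 189] [-34.1, -45.3, -54.8, -64.5, -74.3, -85.3]
274 [136, 142, 147, 153, 158, 163, 168, 173, 178, 189] [-34.1, -39.7, -44.4, -50.1, -54.8, -59.7, -64.5, -69.4, -74.3, -85.3]
[[136 136 136 ... 242 242 242]
 [135 136 136 ... 242 242 242]
 [136 135 137 ... 242 220 217]
 ...
 [134 135 133 ... 203 198 198]
 [135 135 134 ... 236 237 238]
 [136 137 136 ... 238 240 240]]
[[ -4.43307787 -65.01640521]]
```

step_arm(
  rows=[
    {"angular": [0, 0, 0], "slide": [-0.06, -0.0314, 0], "jaw": 0},
    {"angular": [0, 0, 0], "slide": [-0.058, 0, 0], "jaw": 0},
    {"angular": [0, 0, 0], "slide": [0, 0, 0], "jaw": 0},
    {"angular": [0, 0, 0], "slide": [0, 0, 0.11], "jaw": 0},
    {"angular": [0, 0, 0], "slide": [0, 0, 0.11], "jaw": 0},
    {"angular": [0, 0, 0], "slide": [0, 0, 0], "jaw": 0},
    {"angular": [0, 0, 0], "slide": [0, 0, 0], "jaw": 0},
  ],
)

```text
time_s: 14.62
tool_pos: [0.5173, -0.2584, 0.0886]
tool_rot: [179.9, 0.0, 83.5]
force: [-0.0, 0.2, 0.7]
grip_width: 0.0005
grasp_force: 0.0
```

```bash
python3 - <<'E'
from h import *
o=env.get_obs(); print(o['time_s'],tf(o['tool_pos']).round(1),o['tool_pos'].round(4),o['force'].round(1),o['tool_rot'].round(2))
E
```

```text
14.625 [[   1.4 -150.8]] [ 0.5173 -0.2584  0.0886] [-0.   0.2  0.7] [1.7985e+02 2.0000e-02 8.3540e+01]
```

step_arm(
  rows=[
    {"angular": [0, 0, 0], "slide": [0, -0.002, 0.07], "jaw": 0},
    {"angular": [0, 0, 0], "slide": [0, 0, 0.06], "jaw": 0},
    {"angular": [0, 0, 0], "slide": [0, 0, 0.022], "jaw": 0},
    {"angular": [0, 0, 0], "slide": [0, 0, 0], "jaw": 0},
    {"angular": [0, 0, 0], "slide": [-0.006, 0, 0], "jaw": 0},
    {"angular": [0, 0, 0], "slide": [0, 0, 0], "jaw": 0},
  ],
)

```text
time_s: 15.38
tool_pos: [0.5149, -0.2631, 0.0119]
tool_rot: [179.9, 0.1, 83.4]
force: [-0.1, 0.3, 0.3]
grip_width: 0.0006
grasp_force: 0.0
```

```bash
python3 - <<'E'
from h import *
o=env.get_obs(); print(o['time_s'],tf(o['tool_pos']).round(1),o['tool_pos'].round(4),o['force'].round(1),o['tool_rot'].round(2))
im,ci=snap('wrist','w9')
p=proj(ci,np.array([ [*( (O[0]+x)*EX+(O[1]+y)*D)/1000,.0446] for x,y in((-10,-85),(10,-85),(-10,-35),(10,-35),(0,-65))]));print(p.round(0).tolist())
cv2.imwrite('pics/w9.png',cv2.resize(im[:270,150:410],(578,600),interpolation=cv2.INTER_CUBIC)[:,:,::-1])
E
```

```text
15.375 [[  -0.4 -155.7]] [ 0.5149 -0.2631  0.0119] [-0.1  0.3  0.3] [1.7989e+02 8.0000e-02 8.3410e+01]
[[258.0, 123.0], [309.0, 122.0], [255.0, -25.0], [312.0, -25.0], [283.0, 67.0]]
```

View pics/w9.png

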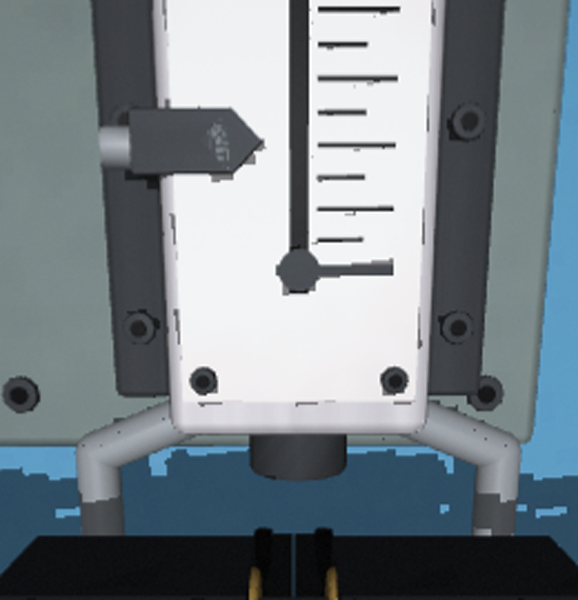

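The view is excellent: zero line and pointer bar at row ~269, marker tip at (263,143), the 20 mm line at row 144. So the set point is about 20 mm. I'll write a pointer/marker reader and start the pull.

```bash
cat > rd.py <<'E'
from h import *
def cen(G,c0,c1,r0,r1,thr=150):
    out=[]
    for c in range(c0,c1):
        r=np.where(G[r0:r1,c]<thr)[0]+r0
        if len(r): out.append((r.mean(),len(r)))
    return np.round(out,1)
def read(fn=None):
    o=env.get_obs(); print(round(float(o['time_s']),2),tf(o['tool_pos']).round(1)[0],o['tool_pos'].round(4),o['force'].round(1))
    if fn and fn.startswith('w9'): im,ci=load(fn)
    else: im,ci=snap('wrist',fn)
    G=im.astype(float).mean(2)
    k=cen(G,260,268,35,95); d=cen(G,276,279,20,160); b=cen(G,310,322,20,160); 
    m=np.median(k[:,0]); p=np.median(d[:,0])
    lines=[r for r in range(4,135) if G[r,300]<G[r-1,300] and G[r,300]<=G[r+1,300] and G[r,300]<min(G[r-3,300],G[r+3,300])-12]
    print('marker row',m,'disc row',p,d.tolist(),'lines',lines,'short of marker mm',(p-m)/2.86)
    return G
E
python3 -c "
from rd import *
G=read('w9'); print(G[112:132,300:304].astype(int).tolist())"
```

```text
15.43 [  -0.5 -155.5] [ 0.5148 -0.2628  0.0116] [ 0.1  0.5 -0.5]
marker row 65.0 disc row 123.5 [[121.0, 9.0], [124.0, 17.0], [123.5, 18.0]] lines [4, 19, 35, 50, 65, 80, 94, 108] short of marker mm 20.454545454545457
[[243, 243, 243, 243], [243, 243, 243, 243], [243, 243, 243, 243], [243, 243, 243, 243], [243, 243, 243, 243], [243, 243, 243, 243], [243, 243, 243, 243], [139, 139, 139, 139], [77, 77, 79, 78], [79, 78, 77, 78], [80, 79, 80, 79], [79, 79, 77, 77], [119, 119, 119, 233], [236, 237, 236, 243], [243, 243, 243, 243], [243, 243, 243, 243], [243, 243, 243, 243], [243, 243, 243, 243], [243, 243, 243, 243], [243, 243, 243, 243]]
```

step_arm(
  rows=[
    {"angular": [0, 0, 0], "slide": [-0.006, 0, 0], "jaw": 0},
    {"angular": [0, 0, 0], "slide": [-0.006, 0, 0], "jaw": 0},
    {"angular": [0, 0, 0], "slide": [-0.006, 0, 0], "jaw": 0},
    {"angular": [0, 0, 0], "slide": [-0.006, 0, 0], "jaw": 0},
    {"angular": [0, 0, 0], "slide": [0, 0, 0], "jaw": 0},
  ],
)

```text
time_s: 16.05
tool_pos: [0.5132, -0.2738, 0.0107]
tool_rot: [180.0, -0.0, 83.5]
force: [0.2, 2.9, 3.1]
grip_width: 0.0006
grasp_force: 2.0
```

```bash
python3 -c "
from rd import *
read('x1')"
```

```text
16.05 [  -0.9 -166.5] [ 0.5132 -0.2738  0.0107] [0.2 2.9 3.1]
marker row 59.5 disc row 99.0 [[100.5, 6.0], [99.0, 7.0], [98.5, 12.0]] lines [15, 31, 46, 61, 76, 90, 118] short of marker mm 13.811188811188812
```

```bash
cat >> rd.py <<'E'
def runs(G,c):
    v=G[:150,c]<160; out=[];s=None
    for r in range(150):
        if v[r] and s is None: s=r
        if not v[r] and s is not None: out.append((s,r-1)); s=None
    return out
def rd2(fn=None):
    G=read(fn); print(runs(G,301),runs(G,312)); 
E
python3 -c "
from rd import *
for f in('w9','x1'):
    im,_=load(f);G=im.astype(float).mean(2); print(runs(G,301),runs(G,312),runs(G,262),runs(G,267)); print(G[85:110,276].astype(int).tolist(),G[90:108,301].astype(int).tolist())
"
```

```text
[(3, 5), (19, 20), (34, 36), (49, 51), (64, 65), (79, 80), (93, 94), (107, 108), (119, 124)] [(3, 5), (19, 20), (34, 36), (49, 51), (64, 65), (79, 80), (93, 94), (107, 108), (119, 123)] [(58, 73)] [(63, 67)]
[242, 242, 243, 242, 242, 243, 243, 243, 243, 242, 242, 243, 243, 243, 243, 243, 243, 243, 243, 243, 243, 243, 243, 243, 243] [243, 243, 225, 116, 53, 231, 243, 243, 243, 242, 243, 243, 243, 243, 243, 243, 223, 107]
[(0, 0), (15, 16), (30, 32), (46, 47), (61, 62), (75, 76), (90, 91), (96, 101), (104, 105), (117, 119)] [(0, 0), (15, 16), (30, 32), (46, 47), (61, 62), (75, 76), (90, 91), (97, 105), (117, 119)] [(52, 70)] [(54, 64)]
[243, 242, 242, 242, 242, 243, 242, 242, 243, 243, 243, 243, 153, 83, 83, 85, 83, 96, 123, 235, 243, 243, 243, 243, 243] [70, 83, 231, 243, 243, 175, 119, 90, 80, 81, 80, 80, 188, 172, 86, 96, 234, 243]
```

I've used up my picture views, so the rest goes by pixel numbers. The reading is about 7 mm now; I'll pull on gently.

step_arm(
  rows=[
    {"angular": [0, 0, 0], "slide": [-0.005, 0, 0], "jaw": 0},
    {"angular": [0, 0, 0], "slide": [-0.005, 0, 0], "jaw": 0},
    {"angular": [0, 0, 0], "slide": [-0.005, 0, 0], "jaw": 0},
    {"angular": [0, 0, 0], "slide": [-0.004, 0, 0], "jaw": 0},
    {"angular": [0, 0, 0], "slide": [0, 0, 0], "jaw": 0},
    {"angular": [0, 0, 0], "slide": [0, 0, 0], "jaw": 0},
  ],
)

```text
time_s: 16.85
tool_pos: [0.5122, -0.2821, 0.0107]
tool_rot: [180.0, -0.1, 83.5]
force: [1.2, 6.0, 4.5]
grip_width: 0.0007
grasp_force: 3.2
```

```bash
python3 -c "
from rd import *
rd2('x2')
im,_=load('x2');G=im.astype(float).mean(2)
for c in range(255,272): print(c,G[42:85,c].astype(int).tolist())
"
```

```text
16.85 [  -0.9 -174.9] [ 0.5122 -0.2821  0.0107] [1.2 6.  4.5]
marker row 60.5 disc row 75.5 [[75.5, 6.0], [75.5, 8.0], [75.0, 13.0]] lines [15, 31, 46, 61, 77, 90, 104, 118] short of marker mm 5.244755244755245
[(0, 0), (14, 16), (30, 31), (45, 47), (60, 61), (72, 77), (89, 91), (104, 105), (117, 118)] [(0, 0), (14, 16), (30, 31), (45, 47), (60, 61), (73, 80), (89, 91), (103, 105), (117, 119)]
255 [241, 217, 130, 82, 82, 83, 82, 82, 83, 82, 83, 82, 84, 83, 82, 83, 83, 82, 82, 83, 83, 83, 83, 84, 84, 83, 83, 84, 84, 84, 83, 60, 109, 129, 230, 242, 242, 242, 242, 242, 242, 243, 243]
256 [242, 240, 211, 126, 82, 82, 83, 81, 82, 82, 82, 82, 82, 83, 83, 83, 83, 83, 82, 82, 82, 81, 83, 83, 83, 84, 84, 83, 83, 84, 83, 53, 68, 118, 230, 242, 242, 242, 243, 242, 242, 242, 243]
257 [241, 241, 240, 210, 126, 83, 84, 83, 83, 83, 83, 83, 83, 83, 83, 83, 82, 84, 82, 82, 83, 82, 83, 82, 83, 84, 83, 83, 83, 72, 50, 167, 231, 238, 241, 242, 242, 242, 242, 242, 242, 242, 242]
258 [242, 241, 241, 240, 188, 90, 81, 82, 85, 84, 83, 83, 81, 83, 84, 82, 83, 82, 83, 83, 83, 83, 83, 82, 82, 84, 83, 83, 73, 4
[... 2100 characters left out ...]
2, 242, 242, 242, 242, 242, 242, 243, 242]
269 [241, 241, 241, 241, 242, 242, 242, 241, 242, 241, 242, 241, 242, 242, 241, 193, 114, 70, 82, 118, 129, 227, 242, 242, 242, 242, 242, 242, 242, 242, 242, 242, 242, 242, 242, 242, 242, 242, 242, 242, 242, 243, 242]
270 [242, 241, 241, 242, 242, 241, 241, 242, 241, 241, 242, 242, 241, 242, 242, 194, 129, 126, 128, 131, 130, 227, 242, 242, 242, 242, 242, 242, 242, 242, 242, 242, 242, 242, 242, 242, 243, 242, 242, 242, 243, 243, 242]
271 [241, 241, 241, 242, 242, 242, 242, 242, 241, 242, 242, 242, 242, 242, 242, 240, 239, 239, 239, 187, 131, 227, 242, 242, 242, 242, 242, 242, 242, 242, 242, 242, 242, 243, 242, 242, 242, 242, 242, 242, 243, 243, 242]
```

```bash
python3 -c "
from rd import *
im,_=load('w8');G=im.astype(float).mean(2)
for c in range(249,263,2): print(c,G[160:180,c].astype(int).tolist())
print(G[130:196,273].astype(int).tolist())
print(G[183:196,268:284:3].astype(int).tolist())
im,_=load('w9');G=im.astype(float).mean(2)
for c in range(255,269,3): print(c,G[46:82,c].astype(int).tolist())
"
```

```text
249 [241, 241, 153, 83, 75, 75, 73, 72, 81, 72, 70, 71, 70, 111, 235, 240, 240, 241, 240, 240]
251 [242, 241, 241, 147, 81, 75, 84, 84, 96, 95, 84, 72, 71, 81, 234, 240, 240, 240, 241, 241]
253 [241, 241, 241, 149, 90, 96, 88, 103, 86, 86, 105, 106, 78, 74, 234, 241, 240, 241, 240, 241]
255 [242, 242, 242, 210, 95, 74, 75, 75, 74, 74, 74, 74, 74, 158, 237, 240, 241, 241, 241, 241]
257 [243, 243, 242, 242, 241, 164, 76, 74, 75, 75, 73, 105, 234, 242, 242, 242, 242, 242, 242, 242]
259 [243, 243, 243, 242, 242, 242, 240, 120, 63, 201, 237, 239, 242, 242, 242, 242, 242, 242, 242, 242]
261 [243, 243, 242, 242, 242, 242, 242, 240, 239, 242, 242, 242, 242, 242, 242, 242, 242, 242, 242, 242]
[244, 244, 244, 244, 244, 244, 183, 208, 241, 243, 243, 220, 102, 236, 243, 243, 243, 140, 237, 243, 243, 243, 178, 152, 238, 243, 242, 217, 119, 236, 242, 242, 242, 105, 235, 242, 242, 241, 131, 234, 240, 240, 241, 128, 195, 238, 241, 241, 169, 199, 238, 241, 241, 168, 196, 237, 151, 125, 65, 36, 93, 121, 125, 123, 124, 124]
[[195, 166, 168, 207, 239, 239], [194, 196, 196, 201, 239, 239], [146, 236, 237
[... 473 characters left out ...]
242]
258 [241, 241, 241, 241, 242, 240, 226, 149, 82, 83, 84, 84, 83, 81, 82, 83, 83, 83, 83, 84, 84, 82, 82, 82, 83, 83, 82, 57, 61, 221, 241, 242, 242, 242, 243, 242]
261 [241, 241, 241, 242, 242, 241, 242, 241, 241, 239, 188, 100, 84, 84, 84, 83, 83, 84, 83, 84, 83, 84, 84, 72, 54, 84, 120, 129, 230, 242, 242, 242, 243, 242, 242, 243]
264 [241, 241, 242, 241, 241, 242, 242, 242, 242, 241, 242, 242, 240, 205, 121, 84, 85, 84, 84, 83, 65, 66, 217, 181, 129, 129, 131, 130, 230, 242, 242, 242, 242, 243, 243, 242]
267 [242, 241, 241, 242, 242, 242, 242, 242, 242, 242, 242, 242, 242, 242, 242, 240, 178, 74, 65, 112, 129, 129, 228, 242, 242, 242, 242, 242, 242, 242, 242, 242, 242, 242, 242, 242]
```

Triangulating two views, the marker reads about 20.2 mm. Its tip and the pointer sit at about the same height, so aligning them in the picture is valid. The pointer is ~5.2 mm short.

step_arm(
  rows=[
    {"angular": [0, 0, 0], "slide": [-0.004, 0, 0], "jaw": 0},
    {"angular": [0, 0, 0], "slide": [-0.003, 0, 0], "jaw": 0},
    {"angular": [0, 0, 0], "slide": [-0.0015, 0, 0], "jaw": 0},
    {"angular": [0, 0, 0], "slide": [0, 0, 0], "jaw": 0},
    {"angular": [0, 0, 0], "slide": [0, 0, 0], "jaw": 0},
  ],
)

```text
time_s: 17.52
tool_pos: [0.5118, -0.2857, 0.0107]
tool_rot: [180.0, -0.1, 83.5]
force: [0.6, 7.8, 4.5]
grip_width: 0.0004
grasp_force: 3.7
```

```bash
cat >> rd.py <<'E'
def gap(fn=None,n=1):
    for i in range(n):
        im,_=snap('wrist',fn); G=im.astype(float).mean(2)
        def mid(c,lo,hi): # top surface: rows between upper edge and dark side wall
            r=[k for k in range(lo,hi) if 76<G[k,c]<100]; return r[0]-.3,r[-1]+.2
        mk=np.mean([np.mean(mid(c,40,85)) for c in (255,256,258,260,262)])
        R=[r for r in runs(G,301) if r[1]-r[0]>=4]; s=R[0]; pb=[k for k in range(s[0],s[1]+1) if 76<G[k,301]<125]
        p=(pb[0]+pb[-1])/2
        o=env.get_obs(); print(round(float(o['time_s']),2),'TCP',tf(o['tool_pos']).round(1)[0],o['force'].round(1),'mk',mk.round(2),'ptr',p,R,'short mm',((p-mk)/3.05).round(2),G[s[0]-2:s[1]+4,301].astype(int).tolist())
E
python3 -c "
from rd import *
gap('x3')
im,_=load('x3');G=im.astype(float).mean(2);print(runs(G,301))"
```

```text
17.57 TCP [  -0.9 -178.5] [0.5 8.  4.1] mk 58.75 ptr 65.0 [(60, 67)] short mm 2.05 [242, 228, 127, 37, 72, 81, 82, 82, 71, 122, 229, 242, 242]
[(0, 0), (14, 16), (30, 31), (45, 47), (60, 67), (75, 77), (89, 90), (103, 105), (117, 118)]
```

step_arm(
  rows=[
    {"angular": [0, 0, 0], "slide": [-0.002, 0, 0], "jaw": 0},
    {"angular": [0, 0, 0], "slide": [-0.0017, 0, 0], "jaw": 0},
    {"angular": [0, 0, 0], "slide": [0, 0, 0], "jaw": 0},
    {"angular": [0, 0, 0], "slide": [0, 0, 0], "jaw": 0},
  ],
)

```text
time_s: 18.08
tool_pos: [0.5117, -0.2872, 0.0107]
tool_rot: [180.0, -0.1, 83.5]
force: [1.5, 7.6, 5.5]
grip_width: 0.0004
grasp_force: 4.0
```

```bash
python3 -c "
from rd import *
gap('x4')
im,_=load('x4');G=im.astype(float).mean(2);print(runs(G,301));print(G[50:72,296:326:5].T.astype(int).tolist())"
```

```text
18.12 TCP [  -0.9 -180.1] [0.7 8.  5.6] mk 58.45 ptr 59.5 [(56, 62)] short mm 0.34 [242, 197, 125, 95, 81, 81, 82, 81, 89, 223, 242, 242]
[(0, 0), (14, 15), (30, 31), (45, 47), (56, 62), (75, 76), (89, 90), (103, 104), (117, 118)]
[[241, 242, 241, 241, 240, 240, 182, 89, 81, 82, 81, 82, 89, 220, 240, 241, 242, 242, 242, 242, 242, 242], [241, 242, 241, 241, 242, 197, 125, 95, 81, 81, 82, 81, 89, 223, 242, 242, 241, 242, 242, 241, 242, 242], [241, 241, 241, 241, 241, 241, 230, 150, 80, 80, 81, 81, 69, 115, 134, 134, 134, 228, 242, 242, 242, 242], [241, 241, 241, 241, 241, 242, 230, 150, 80, 80, 81, 81, 67, 108, 128, 126, 226, 242, 242, 242, 242, 242], [241, 241, 241, 241, 241, 241, 230, 151, 79, 80, 80, 80, 66, 108, 128, 225, 241, 242, 242, 242, 242, 242], [241, 241, 241, 242, 241, 242, 231, 152, 79, 80, 79, 79, 67, 107, 126, 226, 242, 242, 242, 242, 242, 242]]
```

The pointer is ~0.3 mm short of the marker and not past it. I'll hold for about 2.3 s.

step_arm(
  rows=[
    {"angular": [0, 0, 0], "slide": [0, 0, 0], "jaw": 0},
    {"angular": [0, 0, 0], "slide": [0, 0, 0], "jaw": 0},
    {"angular": [0, 0, 0], "slide": [0, 0, 0], "jaw": 0},
    {"angular": [0, 0, 0], "slide": [0, 0, 0], "jaw": 0},
    {"angular": [0, 0, 0], "slide": [0, 0, 0], "jaw": 0},
    {"angular": [0, 0, 0], "slide": [0, 0, 0], "jaw": 0},
    {"angular": [0, 0, 0], "slide": [0, 0, 0], "jaw": 0},
    {"angular": [0, 0, 0], "slide": [0, 0, 0], "jaw": 0},
  ],
)

```text
time_s: 19.12
tool_pos: [0.5116, -0.2872, 0.0107]
tool_rot: [180.0, -0.2, 83.5]
force: [1.1, 8.0, 5.9]
grip_width: 0.0004
grasp_force: 4.0
```

```bash
python3 -c "
from rd import *
gap('x5')"
```

```text
19.18 TCP [  -0.9 -180.1] [0.7 7.2 5.1] mk 58.45 ptr 59.5 [(56, 62)] short mm 0.34 [242, 197, 125, 96, 82, 81, 81, 81, 89, 224, 242, 242]
```

step_arm(
  rows=[
    {"angular": [0, 0, 0], "slide": [0, 0, 0], "jaw": 0},
    {"angular": [0, 0, 0], "slide": [0, 0, 0], "jaw": 0},
    {"angular": [0, 0, 0], "slide": [0, 0, 0], "jaw": 0},
    {"angular": [0, 0, 0], "slide": [0, 0, 0], "jaw": 0},
    {"angular": [0, 0, 0], "slide": [0, 0, 0], "jaw": 0},
    {"angular": [0, 0, 0], "slide": [0, 0, 0], "jaw": 0},
    {"angular": [0, 0, 0], "slide": [0, 0, 0], "jaw": 0},
    {"angular": [0, 0, 0], "slide": [0, 0, 0], "jaw": 0},
    {"angular": [0, 0, 0], "slide": [0, 0, 0], "jaw": 0},
    {"angular": [0, 0, 0], "slide": [0, 0, 0], "jaw": 0},
  ],
)

```text
time_s: 20.42
tool_pos: [0.5116, -0.2872, 0.0107]
tool_rot: [180.0, -0.1, 83.5]
force: [0.3, 8.5, 4.9]
grip_width: 0.0003
grasp_force: 4.0
```

```bash
python3 -c "
from rd import *
gap('x6')"
```

```text
20.48 TCP [  -0.9 -180.1] [0.4 8.7 4.9] mk 58.45 ptr 59.5 [(56, 62)] short mm 0.34 [242, 197, 125, 95, 81, 81, 81, 81, 90, 223, 242, 242]
```

Steady throughout. Now easing back slowly.

step_arm(
  rows=[
    {"angular": [0, 0, 0], "slide": [0.003, 0, 0], "jaw": 0},
    {"angular": [0, 0, 0], "slide": [0.004, 0, 0], "jaw": 0},
    {"angular": [0, 0, 0], "slide": [0.004, 0, 0], "jaw": 0},
    {"angular": [0, 0, 0], "slide": [0.004, 0, 0], "jaw": 0},
    {"angular": [0, 0, 0], "slide": [0.004, 0, 0], "jaw": 0},
    {"angular": [0, 0, 0], "slide": [0.004, 0, 0], "jaw": 0},
    {"angular": [0, 0, 0], "slide": [0.004, 0, 0], "jaw": 0},
    {"angular": [0, 0, 0], "slide": [0.004, 0, 0], "jaw": 0},
    {"angular": [0, 0, 0], "slide": [0.004, 0, 0], "jaw": 0},
    {"angular": [0, 0, 0], "slide": [0.004, 0, 0], "jaw": 0},
  ],
)

```text
time_s: 21.72
tool_pos: [0.5133, -0.2706, 0.0105]
tool_rot: [180.0, 0.0, 83.4]
force: [2.9, 2.6, 1.8]
grip_width: 0.0004
grasp_force: 1.5
```

step_arm(
  rows=[
    {"angular": [0, 0, 0], "slide": [0.004, 0, 0], "jaw": 0},
    {"angular": [0, 0, 0], "slide": [0.003, 0, 0], "jaw": 0},
    {"angular": [0, 0, 0], "slide": [0.003, 0, 0], "jaw": 0},
    {"angular": [0, 0, 0], "slide": [0.003, 0, 0], "jaw": 0},
    {"angular": [0, 0, 0], "slide": [0.003, 0, 0], "jaw": 0},
    {"angular": [0, 0, 0], "slide": [0.003, 0, 0], "jaw": 0},
    {"angular": [0, 0, 0], "slide": [0, 0, 0], "jaw": 0},
    {"angular": [0, 0, 0], "slide": [0, 0, 0], "jaw": 0},
  ],
)

```text
time_s: 22.72
tool_pos: [0.5142, -0.2609, 0.0106]
tool_rot: [-180.0, 0.0, 83.4]
force: [-0.1, -0.4, -0.6]
grip_width: 0.0005
grasp_force: 0.0
```

```bash
python3 -c "
from rd import *
rd2('x7')
# body's end cap edge position: compare with w9
for f in('w9','x7'):
    im,ci=load(f);G=im.astype(float).mean(2)
    L=[(301,r) for a,b in runs(G,301) for r in [(a+b)/2]]; print(f,tf(plane(ci,L,.0446))[:,1].round(1).tolist())
"
```

```text
22.73 [  -1.3 -153.6] [ 0.5142 -0.2609  0.0106] [-0.1 -0.4 -0.6]
marker row 70.25 disc row 126.5 [[126.5, 2.0], [127.0, 5.0], [126.5, 6.0]] lines [9, 25, 41, 56, 70, 85, 99, 113, 128] short of marker mm 19.66783216783217
[(8, 10), (24, 26), (40, 41), (55, 57), (70, 71), (84, 85), (99, 100), (112, 114), (125, 130)] [(8, 10), (24, 26), (40, 41), (55, 56), (70, 71), (84, 85), (99, 100), (112, 114), (124, 129)]
w9 [-44.0, -49.0, -54.1, -59.1, -64.1, -69.3, -74.3, -79.4, -84.6]
x7 [-43.9, -49.0, -54.1, -59.3, -64.3, -69.1, -74.5, -79.4, -84.8]
```

The gauge is home at zero with no contact. I'll rise clear and check where the coupon lies.

step_arm(
  rows=[
    {"angular": [0, 0, 0], "slide": [0, 0, -0.04], "jaw": 0},
    {"angular": [0, 0, 0], "slide": [0, 0, -0.08], "jaw": 0},
    {"angular": [0, 0, 0], "slide": [0, 0, -0.1], "jaw": 0},
    {"angular": [0, 0, 0], "slide": [0, 0, -0.1], "jaw": 0},
    {"angular": [0, 0, 0], "slide": [0.1, 0, -0.05], "jaw": 0},
    {"angular": [0, 0, 0], "slide": [0.1, 0, 0], "jaw": 0},
    {"angular": [0, 0, 0], "slide": [0.1, 0, 0], "jaw": 0},
    {"angular": [0, 0, 0], "slide": [0, 0, 0], "jaw": 0},
    {"angular": [0, 0, 0], "slide": [0, 0, 0], "jaw": 0},
  ],
)

```text
time_s: 23.9
tool_pos: [0.5316, -0.1122, 0.1966]
tool_rot: [179.9, 0.1, 83.5]
force: [0.4, 0.5, -0.8]
grip_width: 0.0005
grasp_force: 0.0
```

```bash
python3 -c "
from rd import *
o=env.get_obs(); print(o['time_s'],tf(o['tool_pos']).round(1))
im,ci=snap('wrist','y1');G=im.astype(float).mean(2)
for y in(80,95,115,135):
    X=np.array([[*((O[0]+x)*EX+(O[1]+y)*D)/1000,.024] for x in np.arange(-15,42,1.)])
    p=proj(ci,X); v=cv2.remap(G.astype(np.float32),p[:,:1].astype(np.float32),p[:,1:].astype(np.float32),1).ravel()
    d=np.abs(np.gradient(v)); print(y,'edges x',[-15+i for i in np.argsort(d)[::-1][:5]],v.astype(int).tolist())
# catches: profile on bed along x at the catch lines
for y in(41,169):
    X=np.array([[*((O[0]+x)*EX+(O[1]+y)*D)/1000,.012] for x in np.arange(-45,-10,1.)])
    p=proj(ci,X); print(y,p[0].round(),cv2.remap(G.astype(np.float32),p[:,:1].astype(np.float32),p[:,1:].astype(np.float32),1).ravel().astype(int).tolist())
"
```

```text
23.9 [[-1.1 -3.9]]
80 edges x [np.int64(28), np.int64(3), np.int64(27), np.int64(4), np.int64(2)] [137, 137, 137, 136, 136, 136, 137, 137, 137, 137, 137, 137, 136, 136, 136, 136, 137, 136, 162, 220, 234, 236, 236, 235, 235, 236, 236, 236, 237, 237, 236, 234, 233, 232, 232, 232, 234, 237, 238, 236, 233, 234, 227, 162, 138, 137, 137, 137, 137, 136, 137, 137, 137, 137, 137, 137, 137]
95 edges x [np.int64(4), np.int64(28), np.int64(3), np.int64(29), np.int64(27)] [138, 137, 137, 137, 137, 137, 138, 139, 140, 140, 140, 141, 139, 139, 139, 138, 139, 138, 133, 217, 235, 237, 237, 237, 236, 237, 237, 237, 238, 238, 237, 235, 234, 233, 233, 233, 234, 237, 239, 238, 235, 234, 237, 190, 138, 139, 139, 139, 140, 139, 139, 139, 139, 139, 138, 138, 138]
115 edges x [np.int64(4), np.int64(28), np.int64(3), np.int64(29), np.int64(27)] [141, 140, 140, 140, 140, 140, 140, 140, 140, 141, 141, 140, 140, 140, 140, 139, 140, 141, 126, 226, 235, 237, 237, 236, 236, 237, 237, 237, 238, 238, 237, 236, 234, 233, 233, 232, 234, 237, 239, 238, 234, 235, 237, 197, 143, 140, 140, 140, 140, 140, 139, 140, 139, 140, 140, 140, 140]
135 edges x [np.int64(4), np.int64(28), np.int64(3), np.int64(29), np.int64(27)] [142, 143, 141, 140, 141, 140, 140, 140, 140, 141, 141, 141, 141, 141, 142, 142, 142, 142, 99, 233, 234, 236, 237, 236, 235, 236, 236, 236, 237, 238, 237, 235, 233, 233, 233, 232, 234, 236, 239, 237, 235, 234, 237, 190, 134, 139, 140, 140, 141, 141, 143, 143, 143, 142, 142, 141, 140]
41 [240. 146.] [134, 135, 135, 136, 136, 135, 135, 135, 135, 134, 134, 133, 133, 134, 134, 134, 135, 131, 90, 48, 41, 43, 42, 109, 165, 182, 184, 184, 185, 185, 185, 185, 185, 185, 186]
169 [235.  10.] [139, 139, 139, 138, 138, 138, 139, 139, 139, 140, 141, 142, 141, 140, 142, 149, 159, 163, 173, 195, 203, 194, 188, 188, 195, 204, 208, 208, 213, 208, 216, 214, 215, 218, 218]
```

```bash
python3 -c "
from cell import env
print(env.sign_off())"
```

```text
the job is handed in; nothing more can be done
None
```

The job is handed in at about 24 s. The coupon is seated about 3 mm past the catches, though the jaw bridges hid them so I could not see them up. The pointer was held about 0.3 mm short of the marker for about 2.4 s without passing it, and the gauge was eased back to zero with the arm clear.

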